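# Raise the telescopic plant support to its second stop and hold it

### The arm

A 7-joint arm with a two-finger parallel gripper is mounted at the origin on the work surface. World frame = base frame: x ahead of the robot, y to its left, z up, the work surface at z = 0. Lengths are in m, angles in rad, forces in N, time in s.
With the tool pointing down it reaches from about 0.425 to 0.875 m from the base axis. Payload 4.7 kg.
Tool frame: the origin (TCP) lies midway between the tips of the shut fingers; the grasp point (between the pads) lies 19 mm behind it; z points along the fingers, y is the direction in which the jaws open and shut (so a half turn about z gives the same grasp; the last joint's range is limited). The gripper opens to 87 mm and grips with 3 to 60 N. Pads are 19 mm wide; open, the fingers measure 117 mm over their backs; the gripper's body (75 mm by 190 mm) begins 51 mm behind the grasp point.
Start: joints at [1.36, 0.321, -0.07, 1.45, 0.023, 1.371, -0.057], TCP at [0.145, -0.634, 0.223] pointing down, gripper open.
Joint ranges: [-2.86, 2.86], [-0.3, 2.09], [-1.38, 1.24], [0.06, 2.45], [-1.56, 4.7], [0.09, 2.05], [-2.69, 2.69]. Speed limits (rad/s): [2.57, 2.57, 3.14, 3.14, 3.14, 3.14, 3.14].

### API

Orientations are given as a unit quaternion [x, y, z, w].
In Python, from bench import sensors, cams, bot gives the robot as it stands.
- The arm moves only by the tool carry_out, never from a script. Its argument "commands" is text: rows parted by semicolons, each of 7 numbers parted by spaces: the shift along the tool's x, y, z in cm, then the turn, a rotation vector about the tool's x, y, z in rad, then the finger opening in cm, from 0 to 8.7. A call has 1 to 5 rows; each row is the pose to reach, as a shift and turn from the pose commanded when the call began, along the tool's axes at that moment; what a row does not reach only later rows make up. A row lasts 1/8 s, in which the tool goes at most 62.5 mm and 10.7 degrees, less where a joint would pass 70% of its speed; a pose out of reach is approached as far as the arm can. A call with a gripper value outside its range is refused whole. The fingers move at their own pace and stop on an object; "grip_force" is the grip in N (left out, the last holds). Time passes only in rows, so rows that repeat a pose let the fingers close. It gives the time, the measured TCP pose, the force and the opening at its end, in the units of the state.
- sensors.observe(): the state, without advancing time (a new reading comes with each control period).
- cams.snapshot(name): name is "scene" or "top" or "wrist"; returns a dict with "pixels" (384x512x3 uint8, red, green, blue), "fov_y" (degrees; the focal length in pixels is half the picture's height over the tangent of half this angle, whatever the lens; pixels are square), "cx", "cy" (the principal point, pixels), "dist_coeffs" ([k1, k2, p1, p2, k3] as OpenCV has them; the pictures are not rectified), "rvec" (rotation vector, rad) and "tvec" (3), from world to camera coordinates, as OpenCV has them. Camera axes: x right, y down, z forward; pixel columns grow to the right and rows downward; lengths in m; the calibration is good to about 2 mm. A picture is of the moment at which its call begins. There is no depth.
- bot.job_done(): hands the job in, once; it reports no verdict.
The state is a dict: "t": time; "joint_pos": joint angles; "qvel": joint speeds; "effort": joint torques, N m; "ee_pos": TCP position; "eef_rot": TCP orientation; "wrist_force": force on the tool from outside, world axes, zero at the start; "moment": the same for the moment, N m; "finger_gap": opening from 0.0 (shut) to 1.0 (fully open).
Only numpy, scipy, OpenCV 4.12 (cv2) and the standard library are available. Lean on these libraries where they do the work, as an engineer would, in place of code of your own. Each camera call takes 0.05 s, during which the arm holds its last target.

### The job

Raise the telescopic plant support that stands in the wooden foot block to its second stop: squeeze the push button on the side of its head, which unlocks it, and with the head in your grip pull it straight up, on through the springy first stop, until its peg comes up against the solid upper collar. Finish holding the head up there in the gripper, so that I can tie in a branch - do not let go. Leave the other things on the table where they are.

Things in the scene. Friction and masses are not known exactly. Their poses are not given: they have to be found in the camera images.
- head (a point): black plastic head of the telescopic support, 34 (x) x 30 (y) x 40 (z, vertical) mm; this point at its centre. Round push button (24 mm across) at mid-height of the +y face, standing out 8 mm. Grasp from above, fingers closing along y on button and opposite face: 38 mm across, 32 with the button in. Wire tie-eye 12 mm high on top. Moves only up and down. Below it the 25 mm square tube.
- button (a joint): push button, m of travel inward (along the head's -y): 0 out, 0.006 fully in; sprung, 2.4 N to start, 6 N fully in. It must be in at least 0.004 for the stem to leave its lowest position; it springs out when let go. A grip of 30 to 40 N is suitable.
- stem (a joint): how far the stem with the head is drawn up out of the tube, m: 0 fully down (the start, locked until the button is in). Moving part 0.16 to 0.30 kg; sinks if let go, from above the first stop down onto it. First stop 0.024 to 0.034 up: a sprung catch, the pull rises by 5 to 9 N, then it gives way. Second stop 0.057 to 0.079 up: solid. A pull of 16 to 20 N tells it from the first.
- peg_top (a point): top of the 6 mm round steel peg that sticks out through the slot in the tube, on the head's +x side, 18 mm from the tube's axis; it rides up with the stem. 124 mm below the head's centre.
- first_stop (a point): middle of the lower collar (black, 40 mm square, 12 mm high, clamped on the tube at a varying height) at the peg's path: the sprung catch ball is here. The peg pushes past it.
- upper_stop (a point): underside of the upper collar (black, 40 mm square, 14 mm high, clamped on the tube at a varying height) at the peg's path: the peg's top comes to rest against it: the second stop.
- foot: wooden foot block 110 x 110 x 40 mm, fixed to the table, in which the aluminium tube is clamped upright; origin at the centre of its underside, axes parallel to the head's.
- bonsai_mid (a point): bystander: indigo ceramic bowl-shaped pot (140 mm across, 60 tall) with a bonsai tree, about 175 mm tall in all; point on its axis 35 mm up
- spray_mid (a point): bystander: aluminium spray bottle, 54 mm across, 152 tall; point on its axis 70 mm up
- trowel_mid (a point): bystander: steel hand trowel with wooden handle lying flat, 280 mm long, 66 wide; point at its middle
- seed_tray_mid (a point): bystander: green plastic divided seed tray 160 x 240 x 45 mm; its centre
- marker_mid (a point): bystander: flat bamboo plant marker 157 x 18 x 6 mm lying on the table near the support; its centre
- clay_pot_mid (a point): bystander: small terracotta pot 68 mm across, 55 tall, near the support; its centre

How it is judged:
On the way, in this order (a step that is already met when the one before it is completed fails the run):
1. the button is squeezed in while the stem is still down (value of joint button above 0.004 m and value of joint stem below 0.01 m), for 0.05 s.
2. the peg has been pulled past the first stop, head in the fingers (z of peg_top in the frame of first_stop above 0.008 m and contact force between the fingers and stem above 1 N), for 0.05 s.
At the end, for the whole second after the job is handed in: The peg's top is within 4 mm of the underside of the upper collar (second stop), the fingers hold the head (contact above 2 N) and it is still, all through the last second (z of peg_top in the frame of upper_stop between -0.004 and 0.004 m and contact force between the fingers and stem above 2 N and linear speed of stem below 0.02 m/s); the arm keeps its last pose, push and grip.
It fails at once if another thing on the table is moved by more than 30 mm (distance of any of bonsai_mid, spray_mid, trowel_mid, seed_tray_mid, marker_mid, clay_pot_mid from where it was at the start of the episode above 0.03 m).
It also fails if it takes over 32 s, if anything falls off the work surface, if the arm or the gripper's body presses on something with over 40 N, if the wrist force passes 120 N, or if a joint passes its speed limit or range.

## Working session

There is one attempt and no reset: what is moved stays moved. The work goes in short steps, Python scripts to look and compute and a tool call to move; the robot and the scene stay as the last step left them, time stands still between calls to the robot, and variables do not carry over. Pictures are saved under pics/ and viewed, and the job is handed in when it is done.

Besides the shell and the picture viewer there is one more tool, called as name(argument=value, ...) on one line, values as JSON. carry_out: Moves the arm, as the interface text tells. Its arguments: {"type":"object","properties":{"commands":{"type":"string"},"grip_force":{"type":"number"}},"required":["commands"]}

```bash
mkdir -p pics; ls; python3 - <<'E'
from bench import sensors,cams,bot
import cv2
s=sensors.observe(); print(s)
for n in("scene","top","wrist"):
    c=cams.snapshot(n); cv2.imwrite(f"pics/{n}0.png",c["pixels"][:,:,::-1]); import pickle; pickle.dump(c,open(f"{n}0.pkl","wb"))
    print(n,{k:v for k,v in c.items() if k!="pixels"})
E
```

```text
pics
{'t': 0.0, 'joint_pos': array([ 1.36007398,  0.32179172, -0.07004559,  1.45167856,  0.02261138,
        1.3707951 , -0.05691338]), 'qvel': array([ 1.59716413e-03, -1.11116758e-03,  2.66511896e-05, -1.51523445e-03,
        8.77158773e-04,  1.76697941e-03,  5.56373333e-04]), 'effort': array([ 5.84190111e-04, -4.91289711e+01, -4.03626384e-01, -3.12526560e+01,
       -6.39874907e-02,  4.38158121e-02,  1.78639871e-04]), 'ee_pos': array([ 0.14470626, -0.63311927,  0.22147974]), 'eef_rot': array([ 9.93689060e-01,  1.12165779e-01, -1.66483867e-04, -9.28546730e-04]), 'wrist_force': array([-0.5921004 ,  0.01490472,  1.22386323]), 'moment': array([ 0.06025875, -0.08874532, -0.05343257]), 'finger_gap': 0.9981549717464914}
scene {'fov_y': 49.45908745437403, 'cx': 251.81730662495676, 'cy': 189.5405282862072, 'dist_coeffs': array([-0.02581579,  0.        ,  0.        ,  0.        ,  0.        ]), 'rvec': array([ 1.35374996,  2.04924067, -0.97664788]), 'tvec': array([ 0.23371904, -0.20619522,  1.6770239 ])}
top {'fov_y': 54.595587210451164, 'cx': 255.3252062666786, 'cy': 194.52236296156627, 'dist_coeffs': array([-0.04945293,  0.        ,  0.        ,  0.        ,  0.        ]), 'rvec': array([ 2.09776397, -2.14150911,  0.21339177]), 'tvec': array([0.02189956, 0.60633291, 1.2647328 ])}
wrist {'fov_y': 68.12504497231839, 'cx': 255.22846374054703, 'cy': 196.6830786968457, 'dist_coeffs': array([-0.04093118,  0.        ,  0.        ,  0.        ,  0.        ]), 'rvec': array([-2.28077689,  1.81804882,  0.25501702]), 'tvec': array([-0.64888978, -0.03232778,  0.39182099])}
```

View pics/scene0.png

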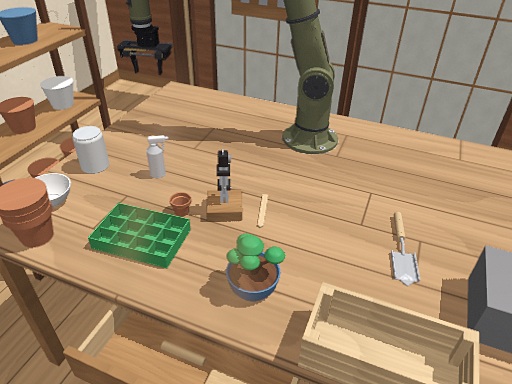

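View pics/top0.png

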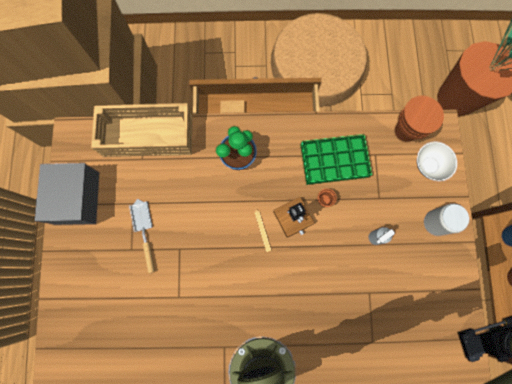

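View pics/wrist0.png

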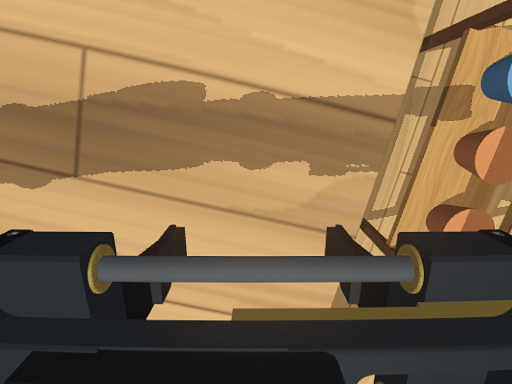

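The support is at about (225,185) in scene and (297,212) in top. The clay pot and marker are beside it, and the arm is off to the side. I'll zoom in next.

```bash
cat > h.py <<'E'
import numpy as np,cv2,pickle
def K(c):
    f=c["pixels"].shape[0]/2/np.tan(np.radians(c["fov_y"]/2)); return np.array([[f,0,c["cx"]],[0,f,c["cy"]],[0,0,1.]])
def ray(c,uv):
    R=cv2.Rodrigues(c["rvec"])[0]; p=cv2.undistortPoints(np.array([[uv]],float),K(c),c["dist_coeffs"])[0,0]
    return -R.T@c["tvec"], R.T@np.array([p[0],p[1],1.])
def onz(c,uv,z):
    o,d=ray(c,uv); return o+d*(z-o[2])/d[2]
def proj(c,X): return cv2.projectPoints(np.array(X,float).reshape(-1,3),c["rvec"],c["tvec"],K(c),c["dist_coeffs"])[0].reshape(-1,2)
def tri(c1,u1,c2,u2):
    o1,d1=ray(c1,u1);o2,d2=ray(c2,u2); s=np.linalg.lstsq(np.c_[d1,-d2],o2-o1,rcond=None)[0]
    a,b=o1+s[0]*d1,o2+s[1]*d2; return (a+b)/2,np.linalg.norm(a-b)
def crop(c,x0,y0,w,h,k,fn):
    im=cv2.resize(c["pixels"][y0:y0+h,x0:x0+w,::-1],None,fx=k,fy=k,interpolation=cv2.INTER_CUBIC); cv2.imwrite(fn,im)
def load(n): return pickle.load(open(n,"rb"))
E
python3 - <<'E'
from h import *
crop(load("scene0.pkl"),165,135,115,100,6,"pics/s1.png")
crop(load("top0.pkl"),245,175,110,75,7,"pics/t1.png")
E
```

```text
(no output)
```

View pics/s1.png

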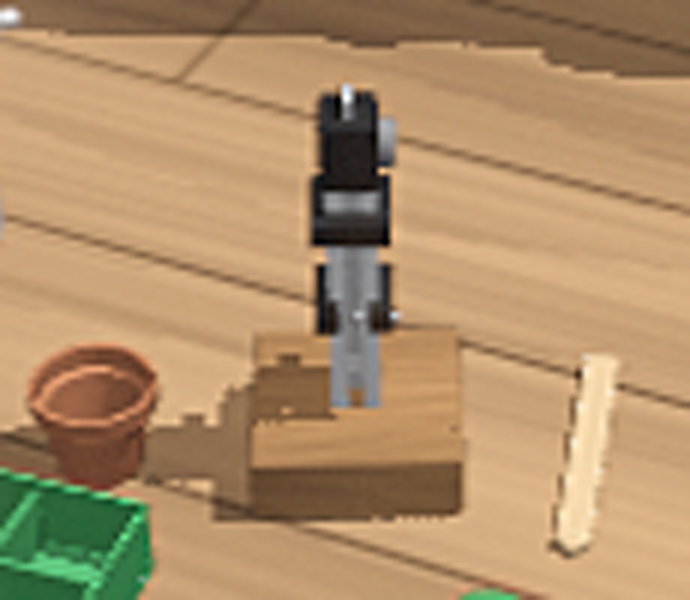

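View pics/t1.png

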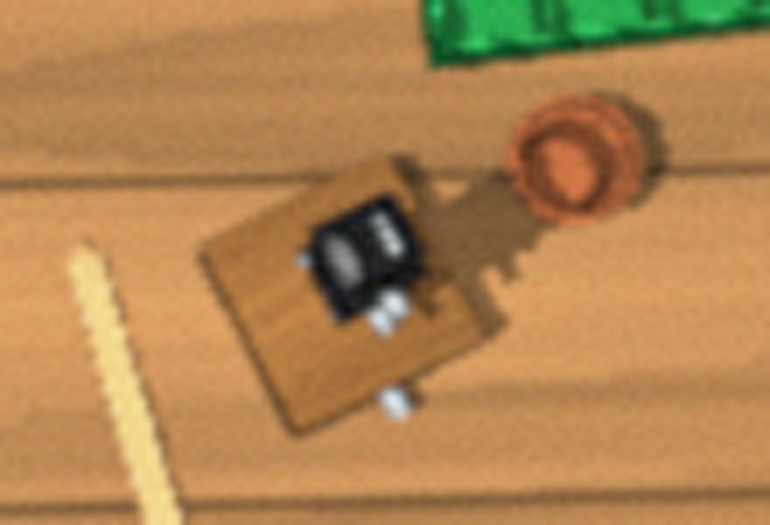

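```bash
python3 - <<'E'
from h import *
s=load("scene0.pkl");t=load("top0.pkl")
for c in(s,t): print("cam",ray(c,(256,192))[0].round(3),"axes",cv2.Rodrigues(c["rvec"])[0].round(2).tolist())
S=lambda x,y:(165+x/6,135+y/6); T=lambda x,y:(245+x/7,175+y/7)
S=lambda x,y:(165+(x+.5)/6-.5,135+(y+.5)/6-.5); T=lambda x,y:(245+(x+.5)/7-.5,175+(y+.5)/7-.5)
print("eye top",*tri(s,S(347,90),t,T(385,230)), "alt",*tri(s,S(347,90),t,T(345,258)))
print("button",*tri(s,S(388,140),t,T(387,310)))
for n,p in dict(a=(205,250),b=(295,435),c=(503,325),d=(390,157)).items(): print(n,onz(t,T(*p),.04).round(4))
for n,p in dict(a=(253,335),b=(462,335),c=(462,462),d=(252,467)).items(): print(n,onz(s,S(*p),.04).round(4))
print("peg",*tri(s,S(393,316),t,T(300,258)),*tri(s,S(393,316),t,T(395,400)))
print("pot",onz(t,T(575,160),.05),"marker",onz(t,T(85,255),0),"tray",onz(t,T(435,65),.045))
E
```

```text
cam [1.425 0.328 0.878] axes [[-0.39, 0.92, 0.02], [0.57, 0.25, -0.78], [-0.73, -0.29, -0.62]]
cam [0.348 0.017 1.359] axes [[-0.02, -1.0, 0.0], [-0.98, 0.02, -0.2], [0.2, -0.01, -0.98]]
eye top [ 0.53017277 -0.12571955  0.22711855] 0.0011620834033186284 alt [ 0.52271811 -0.11791246  0.22280421] 0.0221880708156035
button [ 0.49885509 -0.12576886  0.180234  ] 0.009695426617898352
a [ 0.5516 -0.056   0.04  ]
b [ 0.4561 -0.0986  0.04  ]
c [ 0.5098 -0.2069  0.04  ]
d [ 0.5982 -0.153   0.04  ]
a [ 0.5095 -0.1982  0.04  ]
b [ 0.4644 -0.0957  0.04  ]
c [ 0.5584 -0.0542  0.04  ]
d [ 0.6043 -0.1494  0.04  ]
peg [ 0.53731647 -0.099838    0.10382685] 0.002594461953171006 [ 0.46979387 -0.14223393  0.04375081] 0.01531078427810774
pot [ 0.5927401  -0.24666286  0.05      ] marker [0.55645211 0.00518531 0.        ] tray [ 0.64522885 -0.17784156  0.045     ]
```

```bash
python3 - <<'E'
from h import *
s=load("scene0.pkl");t=load("top0.pkl")
C=np.array([.5315,-.1265,0])
for nm,c,(x0,y0,w,h,k) in (("s",s,(195,140,60,60,10)),("t",t,(270,190,50,50,12))):
    crop(c,x0,y0,w,h,k,f"pics/{nm}2.png"); im=cv2.imread(f"pics/{nm}2.png")
    for yaw,col in((25,(0,0,255)),(115,(0,255,0)),(205,(255,0,0)),(295,(0,255,255))):
        a=np.radians(yaw); d=np.array([np.cos(a),np.sin(a),0])
        for z,r in((.195,.023),(.055,.06),(.071,.018)):
            p=proj(c,C+d*r+[0,0,z])[0]; q=((p-[x0,y0]+.5)*k).astype(int); cv2.circle(im,tuple(q.tolist()),4 if z>.1 else 2,col,1)
    p=proj(c,C+[0,0,.215])[0]; q=((p-[x0,y0]+.5)*k).astype(int); cv2.drawMarker(im,tuple(q.tolist()),(255,0,255))
    cv2.imwrite(f"pics/{nm}2.png",im)
E
```

```text
(no output)
```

View pics/s2.png

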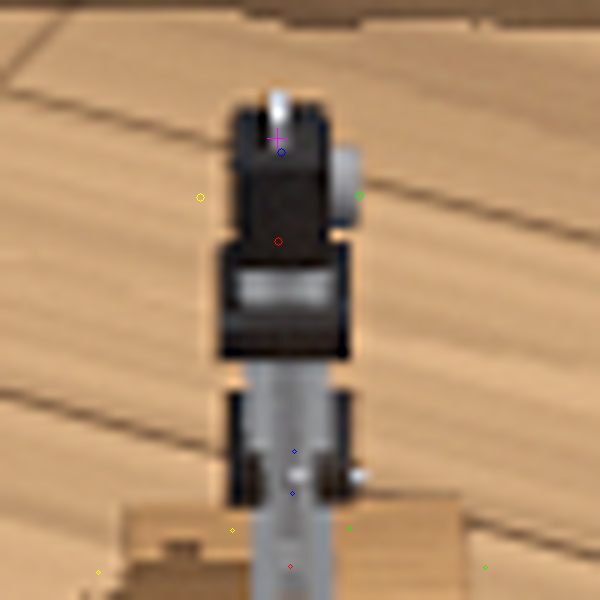

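View pics/t2.png

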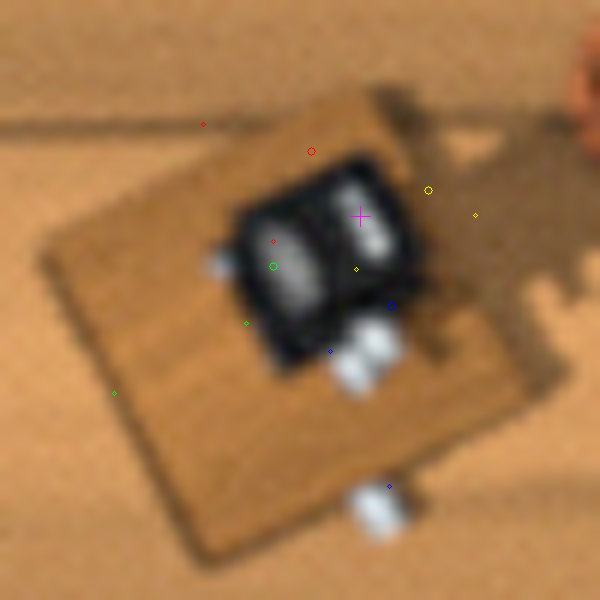

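The grey disc facing left in the top view (t2 at 290,265) and on the right in the scene view (s2 at 345,185) is the button. That puts head +y at yaw ≈115°. The shiny parts on the yaw 205° side are clamp screws. The head axis is at about (0.530, -0.126), with the head top at z ≈ 0.215. I'll move to above it, raising first.

carry_out(commands="0 0 -6 0 0 0 8.7; 6 -5 -10 0 0 -0.1 8.7; 48.9 -40.8 -10 0 0 -0.21 8.7; 48.9 -40.8 -10 0 0 -0.21 8.7; 48.9 -40.8 -10 0 0 -0.21 8.7", grip_force=35)

```text
t: 0.78
ee_pos: [0.2931, -0.4384, 0.3147]
eef_rot: [0.976, 0.216, -0.0, 0.0]
wrist_force: [0.9, 0.1, 0.8]
finger_gap: 1.003
```

```bash
python3 - <<'E'
from bench import sensors
from scipy.spatial.transform import Rotation as R
import numpy as np
s=sensors.observe(); r=R.from_quat(s["eef_rot"]).as_matrix(); print(s["t"],s["ee_pos"].round(4),r.round(3).tolist())
print("delta tool cm", 100*r.T@(np.array([.53,-.126,.31])-s["ee_pos"]), np.degrees(np.arctan2(r[1,0],r[0,0])))
E
```

```text
0.775 [ 0.2931 -0.4384  0.3147] [[0.907, 0.421, -0.0], [0.421, -0.907, -0.0], [-0.0, 0.0, -1.0]]
delta tool cm [ 34.64180254 -18.35260226   0.45977678] 24.911844696275736
```

carry_out(commands="32 -18.4 0 0 0 0 8.7; 32 -18.4 0 0 0 0 8.7; 32 -18.4 0 0 0 0 8.7; 32 -18.4 0 0 0 0 8.7; 32 -18.4 0 0 0 0 8.7")

```text
t: 1.4
ee_pos: [0.4729, -0.1831, 0.3147]
eef_rot: [0.977, 0.216, -0.0, 0.0]
wrist_force: [1.7, -0.5, 1.2]
finger_gap: 0.997
```

```bash
python3 - <<'E'
from bench import sensors,cams
from h import *
c=cams.snapshot("wrist"); pickle.dump(c,open("w1.pkl","wb")); cv2.imwrite("pics/w1.png",c["pixels"][:,:,::-1])
s=sensors.observe(); print(s["t"],s["ee_pos"],s["eef_rot"]); o,d=ray(c,(256,192)); print(o,d)
print(proj(c,[.53,-.126,.215]))
E
```

```text
1.45 [ 0.47774877 -0.17300843  0.3149602 ] [ 0.97506583  0.22189325  0.00247516 -0.00197331]
[ 0.54133953 -0.15152569  0.47739618] [-0.23133758 -0.11019079 -0.96675759]
[[223.93834474 116.16693323]]
```

View pics/w1.png

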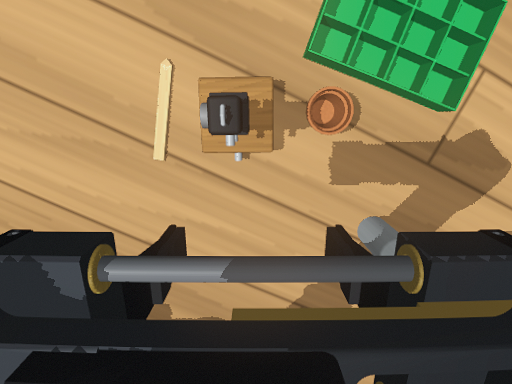

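The wrist view confirms it: the button is on the left of the head at (204,115), the head is at (229,113), and the foot is aligned with the image, so the yaw is right. I'll take a settled picture to measure from.

```bash
python3 - <<'E'
from bench import sensors,cams
from h import *
cams.snapshot("wrist")
c=cams.snapshot("wrist"); pickle.dump(c,open("w2.pkl","wb")); crop(c,180,50,110,130,6,"pics/w2.png")
s=sensors.observe(); print(s["t"],s["ee_pos"],s["eef_rot"],s["qvel"].round(3))
print(proj(c,[[.53,-.126,.215],[.53,-.126,.04]]))
E
```

```text
1.55 [ 0.4738217  -0.18071433  0.31473937] [ 9.75563713e-01  2.19716368e-01  2.22271559e-04 -3.30779556e-04] [ 0.043 -0.     0.087  0.011  0.04   0.007  0.019]
[[230.8991179  122.42867538]
 [240.90484918 120.53360614]]
```

View pics/w2.png

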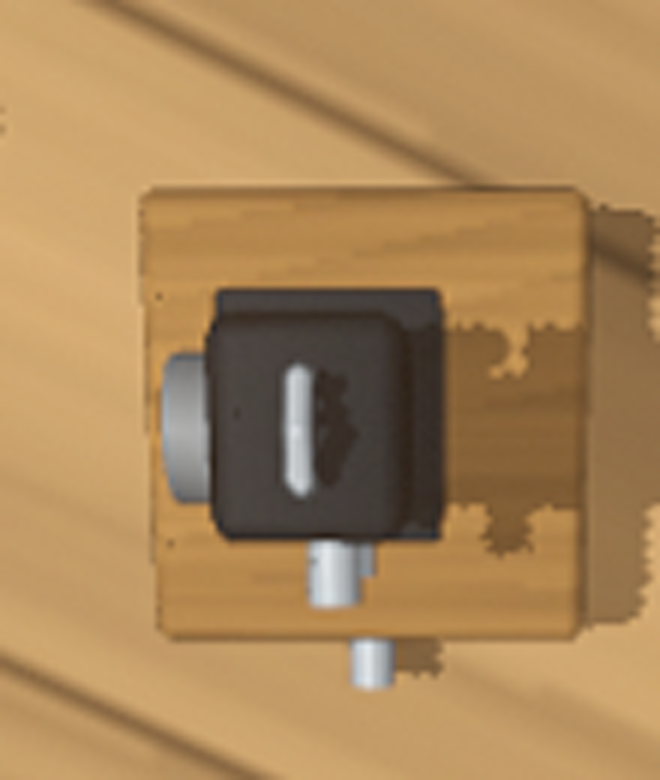

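```bash
python3 - <<'E'
from bench import sensors
from h import *
from scipy.spatial.transform import Rotation as R
c=load("w2.pkl"); p=onz(c,(180+307.5/6-.5,50+427.5/6-.5),.215); print(p)
for uv in((140,190),(160,635),(588,190),(582,635)): print(onz(c,(180+(uv[0]+.5)/6-.5,50+(uv[1]+.5)/6-.5),.04))
s=sensors.observe(); r=R.from_quat(s["eef_rot"]).as_matrix()
h=(p+[.53,-.126,0])/2; a=np.radians(115); T=np.array([h[0]+.001*np.cos(a),h[1]+.001*np.sin(a),.255])
print(s["ee_pos"],100*r.T@(T-s["ee_pos"]),R.from_matrix(r).as_rotvec(),np.degrees(np.arctan2(r[1,0],r[0,0])))
E
```

```text
[ 0.53127669 -0.12527263  0.215     ]
[ 0.55650137 -0.05290449  0.04      ]
[ 0.45962381 -0.09974018  0.04      ]
[ 0.60313312 -0.15049016  0.04      ]
[ 0.50654357 -0.19748408  0.04      ]
[ 0.4738217  -0.18071433  0.31473937] [ 7.49147283 -2.63704423  5.97972066] [-3.06417857e+00 -6.90114009e-01 -6.98139688e-04] 25.384741884273964
```

carry_out(commands="3.7 -1.4 3 0 0 0 8.7; 7.5 -2.65 5 0 0 0 8.7; 7.5 -2.65 5 0 0 0 8.7; 7.5 -2.65 5 0 0 0 8.7; 7.5 -2.65 5 0 0 0 8.7")

```text
t: 2.17
ee_pos: [0.5286, -0.1313, 0.2654]
eef_rot: [0.977, 0.214, 0.0, 0.001]
wrist_force: [0.9, -0.1, -0.1]
finger_gap: 1.002
```

```bash
python3 - <<'E'
from bench import sensors,cams
from h import *
from scipy.spatial.transform import Rotation as R
for n in("scene","top","wrist"):
    c=cams.snapshot(n); pickle.dump(c,open(n+"3.pkl","wb"))
    if n=="wrist": cv2.imwrite("pics/w3.png",c["pixels"][:,:,::-1])
    if n=="scene": crop(c,170,80,120,110,6,"pics/s3.png")
s=sensors.observe(); r=R.from_quat(s["eef_rot"]).as_matrix()
a=np.radians(115); T=np.array([.5312+.001*np.cos(a),-.1254+.001*np.sin(a),.182])
print(s["t"],s["ee_pos"],s["qvel"].round(3),100*r.T@(T-s["ee_pos"]),np.degrees(np.arctan2(r[1,0],r[0,0])),s["wrist_force"])
E
```

```text
2.325 [ 0.52883331 -0.13035192  0.26533041] [-0.003  0.002 -0.005  0.002  0.001  0.    -0.001] [ 0.41994292 -0.46000198  8.33262287] 24.806902791976295 [0.42887862 0.73958579 0.4396223 ]
```

View pics/w3.png

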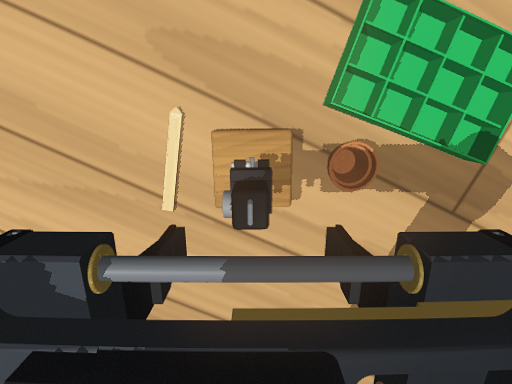

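View pics/s3.png

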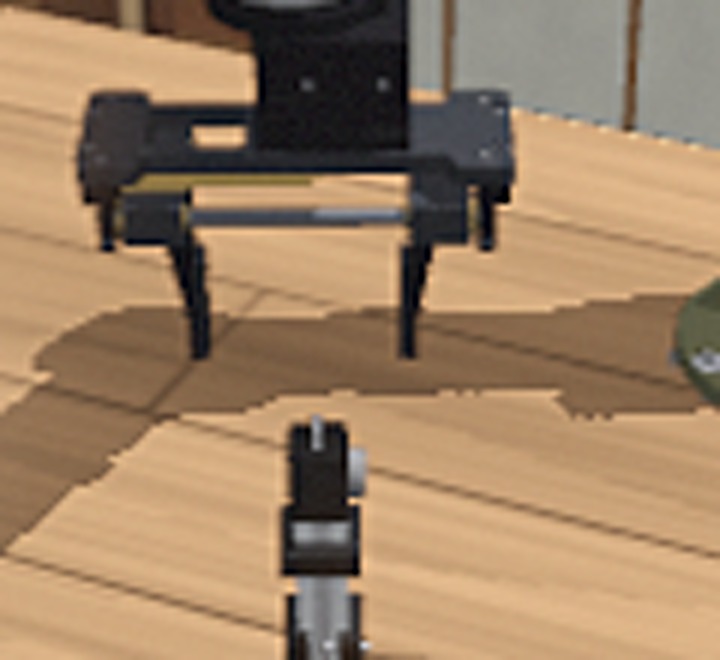

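The fingers straddle the head. The remaining offset is (+0.4, −0.46) cm, which agrees with the scene view: finger middle at column 306, eye at 317. I'll centre and go down.

carry_out(commands="0.4 -0.45 0 0 0 0 8.7; 0.4 -0.45 3 0 0 0 8.7; 0.4 -0.45 5.5 0 0 0 8.7; 0.4 -0.45 8 0 0 0 8.7; 0.4 -0.45 8.3 0 0 0 8.7")

```text
t: 2.95
ee_pos: [0.5296, -0.1229, 0.1802]
eef_rot: [0.976, 0.216, -0.001, -0.001]
wrist_force: [-0.2, 0.5, -0.1]
finger_gap: 1.001
```

```bash
python3 - <<'E'
from bench import sensors,cams
from h import *
from scipy.spatial.transform import Rotation as R
for n in("scene","wrist"):
    c=cams.snapshot(n); pickle.dump(c,open(n+"4.pkl","wb"))
    if n=="wrist": cv2.imwrite("pics/w4.png",c["pixels"][:,:,::-1])
    if n=="scene": crop(c,170,80,120,110,6,"pics/s4.png")
s=sensors.observe(); r=R.from_quat(s["eef_rot"]).as_matrix()
a=np.radians(115); T=np.array([.5312+.001*np.cos(a),-.1254+.001*np.sin(a),.182])
print(s["t"],s["ee_pos"],s["qvel"].round(3),100*r.T@(T-s["ee_pos"]),np.degrees(np.arctan2(r[1,0],r[0,0])),s["wrist_force"])
E
```

```text
3.05 [ 0.53098311 -0.12321663  0.18209693] [ 0.    -0.013 -0.001 -0.023 -0.001  0.003  0.002] [-0.0724837   0.10713745  0.00967707] 24.9284490117514 [-0.24104469 -0.66626794 -0.02327653]
```

View pics/w4.png

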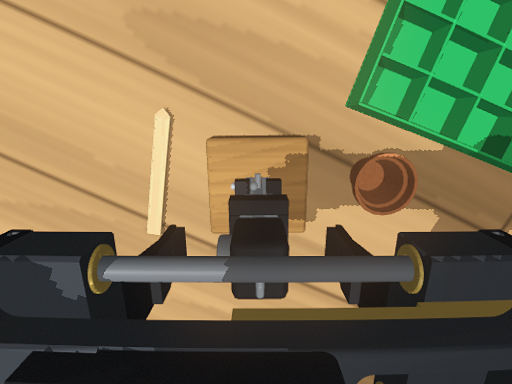

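View pics/s4.png

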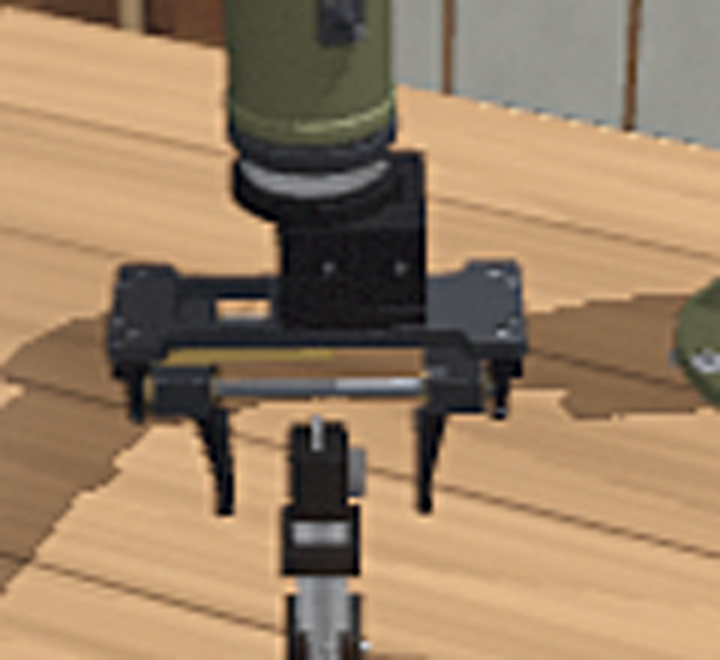

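```bash
python3 - <<'E'
from h import *
c=load("scene4.pkl"); a=np.radians(25);d=np.array([np.cos(a),np.sin(a),0])
A=np.array([.5312,-.1254,0])
def rc(P): return ((proj(c,P)[0]-[170,80]+.5)*6).round(1)
for z in(.15,.16,.165,.17,.175,.182,.195,.215,.227): print(z,"axis",rc(A+[0,0,z]),"collar front",rc(A+d*.02+[0,0,z]),"headfront",rc(A+d*.017+[0,0,z]))
E
```

```text
0.15 axis [322.8 553.5] collar front [322.2 577.6] headfront [322.3 573.9]
0.16 axis [322.2 537. ] collar front [321.7 561. ] headfront [321.8 557.4]
0.165 axis [321.9 528.7] collar front [321.4 552.7] headfront [321.5 549. ]
0.17 axis [321.7 520.3] collar front [321.1 544.3] headfront [321.2 540.7]
0.175 axis [321.4 511.9] collar front [320.8 535.9] headfront [320.9 532.2]
0.182 axis [321.  500.1] collar front [320.4 524. ] headfront [320.5 520.4]
0.195 axis [320.2 478. ] collar front [319.7 501.7] headfront [319.7 498.1]
0.215 axis [319.1 443.3] collar front [318.5 466.8] headfront [318.6 463.2]
0.227 axis [318.4 422.2] collar front [317.8 445.5] headfront [317.8 442. ]
```

The collar top is at about 0.166, the head bottom at 0.175 and the fingertips at 0.182, so there is clearance. I'll nudge +1 mm in y and 4 mm down, then close.

carry_out(commands="-0.05 0.1 0.4 0 0 0 8.7; -0.05 0.1 0.4 0 0 0 5; -0.05 0.1 0.4 0 0 0 2.5; -0.05 0.1 0.4 0 0 0 2.5; -0.05 0.1 0.4 0 0 0 2.5", grip_force=35)

```text
t: 3.68
ee_pos: [0.5308, -0.1246, 0.1779]
eef_rot: [0.976, 0.216, 0.0, 0.0]
wrist_force: [-1.2, 0.1, 0.4]
finger_gap: 0.632
```

carry_out(commands="0 0 0 0 0 0 2.5; 0 0 0 0 0 0 2.5; 0 0 0 0 0 0 2.5")

```text
t: 4.05
ee_pos: [0.5308, -0.1243, 0.1776]
eef_rot: [0.976, 0.216, -0.0, -0.0]
wrist_force: [-0.5, 2.0, 0.3]
finger_gap: 0.357
```

```bash
python3 - <<'E'
from bench import sensors,cams
from h import *
for n in("scene",):
    c=cams.snapshot(n); pickle.dump(c,open(n+"5.pkl","wb"))
    crop(c,170,80,120,110,6,"pics/s5.png")
s=sensors.observe();print(s["t"],s["ee_pos"],s["finger_gap"]*87,s["wrist_force"],s["moment"])
E
```

```text
4.1 [ 0.53078413 -0.12432481  0.17764953] 31.41456991124118 [-0.52846814  1.88900325 -0.26266153] [0.28068948 0.11345825 0.1360085 ]
```

View pics/s5.png

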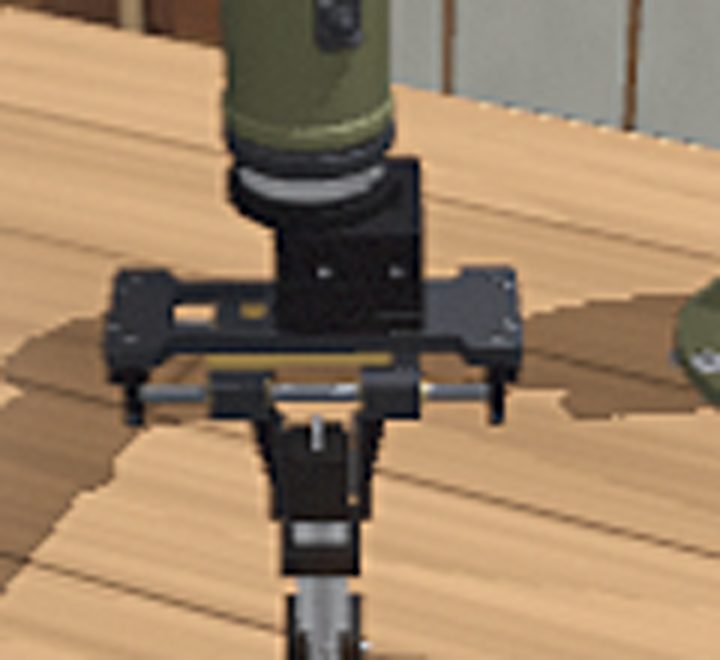

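The opening is 31.4 mm, about the 32 mm expected with the button in. The head is between the fingers, so I'll pull up.

carry_out(commands="0 0 -0.4 0 0 0 2.5; 0 0 -0.8 0 0 0 2.5; 0 0 -1.2 0 0 0 2.5; 0 0 -1.6 0 0 0 2.5; 0 0 -2 0 0 0 2.5", grip_force=40)

```text
t: 4.72
ee_pos: [0.5307, -0.1243, 0.198]
eef_rot: [0.976, 0.216, -0.0, -0.0]
wrist_force: [0.2, 1.3, -2.1]
finger_gap: 0.361
```

```bash
cat > st.py <<'E'
from bench import sensors
s=sensors.observe();print(s["t"],s["ee_pos"].round(4),round(s["finger_gap"]*87,2),s["wrist_force"].round(2),s["qvel"].round(3))
E
python3 st.py
```

```text
4.725 [ 0.5307 -0.1243  0.198 ] 31.4 [ 0.18  1.34 -2.14] [ 0.004 -0.023 -0.001 -0.045 -0.017  0.062  0.013]
```

carry_out(commands="0 0 -0.3 0 0 0 2.5; 0 0 -0.6 0 0 0 2.5; 0 0 -0.9 0 0 0 2.5; 0 0 -1.2 0 0 0 2.5; 0 0 -1.5 0 0 0 2.5")

```text
t: 5.35
ee_pos: [0.5308, -0.1244, 0.2128]
eef_rot: [0.976, 0.216, -0.0, -0.0]
wrist_force: [1.0, 2.9, -1.5]
finger_gap: 0.363
```

```bash
python3 st.py
```

```text
5.35 [ 0.5308 -0.1244  0.2128] 31.57 [ 1.    2.86 -1.51] [ 0.004 -0.025 -0.001 -0.049 -0.012  0.063  0.006]
```

carry_out(commands="0 0 -0.3 0 0 0 2.5; 0 0 -0.6 0 0 0 2.5; 0 0 -0.9 0 0 0 2.5; 0 0 -1.2 0 0 0 2.5; 0 0 -1.5 0 0 0 2.5")

```text
t: 5.98
ee_pos: [0.5308, -0.1244, 0.2279]
eef_rot: [0.976, 0.216, -0.0, -0.0]
wrist_force: [0.3, 4.1, -3.3]
finger_gap: 0.356
```

```bash
python3 st.py; python3 - <<'E'
from bench import cams
from h import *
c=cams.snapshot("scene"); pickle.dump(c,open("scene6.pkl","wb"));crop(c,170,80,120,110,6,"pics/s6.png")
E
```

```text
5.975 [ 0.5308 -0.1244  0.2279] 31.0 [ 0.26  4.09 -3.27] [ 0.003 -0.014 -0.    -0.033 -0.01   0.045  0.007]
```

View pics/s6.png

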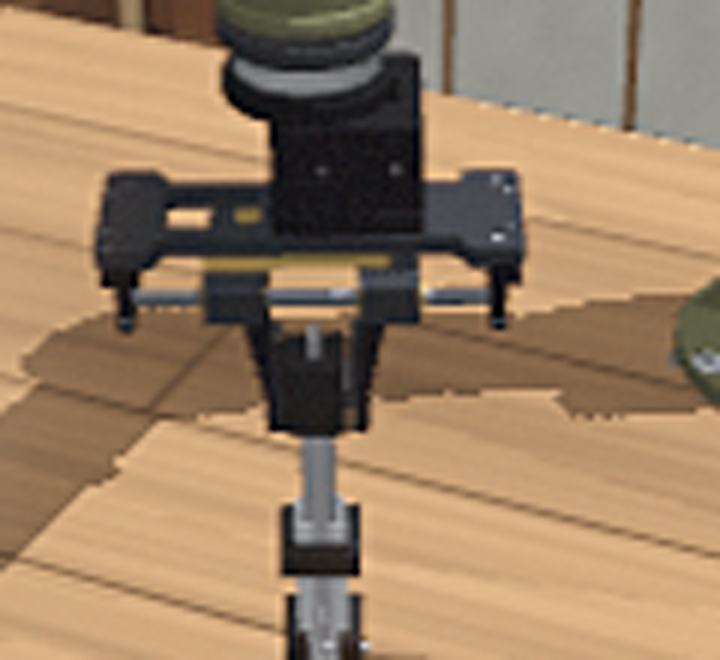

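The head has come up about 50 mm with the gripper: the eye went from row 422 to 333 and the thin stem now shows below the head. From here I'll go in fine steps, watching the force.

carry_out(commands="0 0 -0.2 0 0 0 2.5; 0 0 -0.4 0 0 0 2.5; 0 0 -0.6 0 0 0 2.5; 0 0 -0.8 0 0 0 2.5; 0 0 -1 0 0 0 2.5")

```text
t: 6.65
ee_pos: [0.5307, -0.1245, 0.2378]
eef_rot: [0.976, 0.216, -0.0, -0.0]
wrist_force: [0.5, 4.6, -2.8]
finger_gap: 0.362
```

```bash
python3 st.py
```

```text
6.65 [ 0.5307 -0.1245  0.2378] 31.52 [ 0.51  4.64 -2.76] [ 0.002 -0.011 -0.    -0.023 -0.006  0.03   0.004]
```

60 mm up with no stop yet.

carry_out(commands="0 0 -0.2 0 0 0 2.5; 0 0 -0.4 0 0 0 2.5; 0 0 -0.6 0 0 0 2.5; 0 0 -0.8 0 0 0 2.5")

```text
t: 7.15
ee_pos: [0.5308, -0.1244, 0.2459]
eef_rot: [0.976, 0.216, -0.0, -0.0]
wrist_force: [0.2, 5.5, -2.5]
finger_gap: 0.355
```

```bash
python3 st.py
```

```text
7.15 [ 0.5308 -0.1244  0.2459] 30.92 [ 0.18  5.53 -2.47] [-0.    -0.007  0.001 -0.024 -0.005  0.032  0.005]
```

carry_out(commands="0 0 -0.15 0 0 0 2.5; 0 0 -0.3 0 0 0 2.5; 0 0 -0.45 0 0 0 2.5; 0 0 -0.6 0 0 0 2.5")

```text
t: 7.65
ee_pos: [0.5307, -0.1244, 0.2518]
eef_rot: [0.976, 0.216, -0.0, -0.0]
wrist_force: [-0.4, 4.8, -2.7]
finger_gap: 0.364
```

```bash
python3 st.py
```

```text
7.65 [ 0.5307 -0.1244  0.2518] 31.69 [-0.4   4.76 -2.72] [-0.001 -0.006 -0.002 -0.016 -0.003  0.021  0.004]
```

carry_out(commands="0 0 -0.15 0 0 0 2.5; 0 0 -0.3 0 0 0 2.5; 0 0 -0.45 0 0 0 2.5")

```text
t: 8.02
ee_pos: [0.5307, -0.1244, 0.2561]
eef_rot: [0.976, 0.216, -0.0, -0.0]
wrist_force: [2.5, 5.0, -7.9]
finger_gap: 0.362
```

```bash
python3 st.py;  python3 - <<'E'
from bench import cams
from h import *
c=cams.snapshot("scene"); pickle.dump(c,open("scene7.pkl","wb"));crop(c,170,80,120,110,6,"pics/s7.png")
E
```

```text
8.025 [ 0.5307 -0.1244  0.2561] 31.51 [ 2.52  5.04 -7.86] [ 0.001 -0.     0.001 -0.005 -0.004  0.009  0.002]
```

View pics/s7.png

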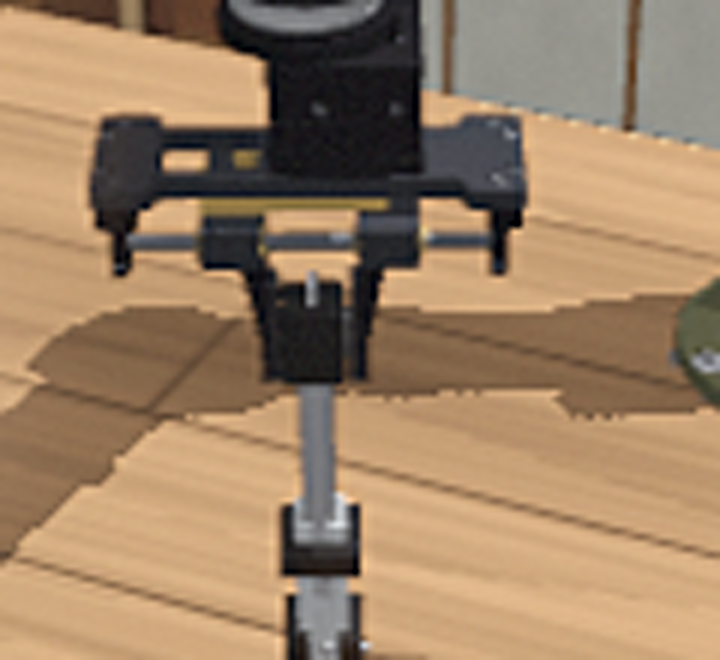

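The head is still firmly held, and the force is now rising at 78 mm, which matches the collar height I estimated. I'll load it toward 16–20 N to check that the stop is solid.

carry_out(commands="0 0 -0.1 0 0 0 2.5; 0 0 -0.1 0 0 0 2.5; 0 0 -0.1 0 0 0 2.5")

```text
t: 8.45
ee_pos: [0.5307, -0.1245, 0.2561]
eef_rot: [0.976, 0.216, -0.0, -0.0]
wrist_force: [1.6, 4.8, -7.7]
finger_gap: 0.355
```

```bash
python3 st.py
```

```text
8.45 [ 0.5307 -0.1245  0.2561] 30.91 [ 1.61  4.8  -7.67] [ 0.001 -0.001 -0.001  0.    -0.001  0.     0.001]
```

carry_out(commands="0 0 -0.1 0 0 0 2.5; 0 0 -0.2 0 0 0 2.5; 0 0 -0.2 0 0 0 2.5")

```text
t: 8.82
ee_pos: [0.5306, -0.1244, 0.2564]
eef_rot: [0.976, 0.216, -0.001, -0.001]
wrist_force: [4.5, 4.3, -15.4]
finger_gap: 0.359
```

```bash
python3 st.py
```

```text
8.825 [ 0.5306 -0.1244  0.2564] 31.27 [  4.53   4.33 -15.37] [ 0.    -0.001  0.     0.001 -0.001  0.001 -0.   ]
```

carry_out(commands="0 0 -0.1 0 0 0 2.5; 0 0 -0.1 0 0 0 2.5; 0 0 -0.1 0 0 0 2.5")

```text
t: 9.2
ee_pos: [0.5306, -0.1244, 0.2565]
eef_rot: [0.976, 0.216, -0.001, -0.001]
wrist_force: [7.3, 3.8, -19.9]
finger_gap: 0.359
```

```bash
python3 st.py; python3 - <<'E'
from bench import cams
from h import *
for n in("scene","top"):
    c=cams.snapshot(n); pickle.dump(c,open(n+"8.pkl","wb"))
    if n=="scene":
        crop(c,170,80,120,110,6,"pics/s8.png")
    else: cv2.imwrite("pics/t8.png",c["pixels"][:,:,::-1])
E
python3 st.py
```

```text
9.2 [ 0.5306 -0.1244  0.2565] 31.24 [  7.25   3.78 -19.86] [ 0.     0.001  0.     0.002 -0.001  0.001  0.   ]
9.3 [ 0.5306 -0.1244  0.2565] 31.35 [  6.69   3.88 -19.88] [-0.001 -0.001 -0.     0.     0.    -0.001  0.001]
```

View pics/s8.png

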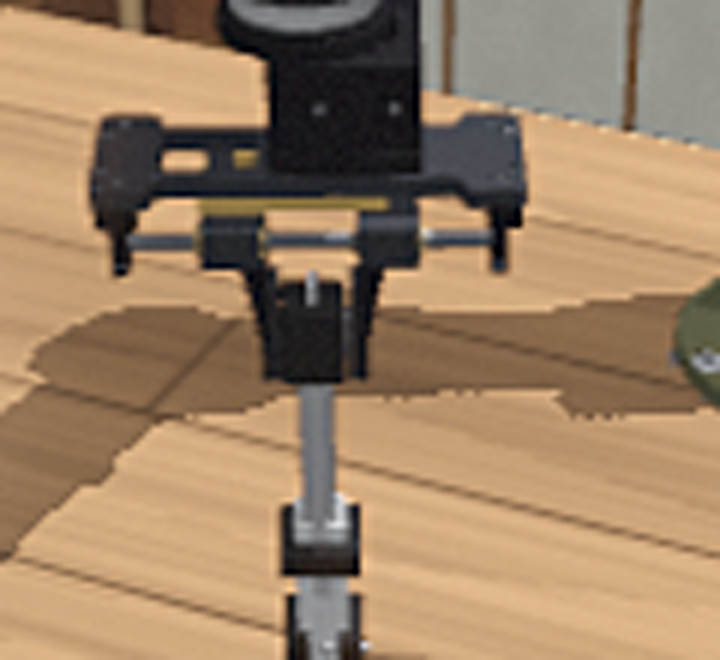

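View pics/t8.png

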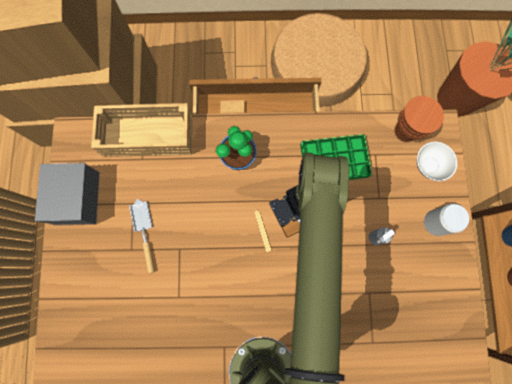

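```bash
python3 -c "
from bench import bot
print(bot.job_done())"; python3 st.py
```

```text
the job is handed in; nothing more can be done
None
the job is handed in; nothing more can be done
```

The plant support is up at its second stop, and the gripper is still holding the head there. I handed the job in after about 9.3 s of the 32 s.

- **Unlocking:** I gripped the head across its button and the opposite face. The fingers stopped at about 31.4 mm, against 32 mm expected with the button in, before the head had moved. I then raised the grip from 35 N to 40 N and pulled straight up.
- **First stop:** I never saw the 5 to 9 N rise, because I only read the force at the end of each move. The pull was only 2 to 3 N up to about 74 mm. The camera showed the head rising with the fingers, so the peg went past the catch.
- **Second stop:** The pull started rising at about 78 mm. At the end it was 19.9 N, and the last 3 mm of commanded lift moved the arm less than 0.5 mm. This fits the upper collar height I measured, which allowed about 81 mm, to within a few millimetres. I could not see the peg against the collar, so this rests on force and height.
- **Hold:** The last reading showed an opening of 31.35 mm and the arm at rest, and the head had not slipped in the fingers between the last two pictures.
- **Other things on the table:** In the last top picture the bonsai, trowel, marker, spray bottle and seed tray look unmoved. The arm hid the clay pot in that view, so I did not check it at the end. There was no sign of contact with it on the way.

One first reading was wrong: I took the clamp screws for the button side. I corrected that from the other views before moving.

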